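# Clamp a rail in the dowel jig and hold the sprung drill plate down on its hidden pins

## Task

Get the dowel jig ready for drilling: first turn the T-handle of its cam clamp clockwise until the cam nips the short rail tight and straight against the fence. Then take the drill plate by its bar handle, lay it across the rail with its round bore over the pin nearer the robot and its slot over the pin in the fence, feel it about until it drops onto both pins, and press it fully down against the lifter springs onto the two blocks. Finish while still gripping the handle and holding the plate down there, because the springs lift it again if you let go.

Things in the scene. Friction and masses are not known exactly. Their poses are not given: they have to be found in the camera images.
- jig: the dowel jig, fixed: plywood base 190 x 230 x 18 mm, a hardwood fence along its far side, a pin block at its near right, a low end stop at its right. Origin: underside, below the middle of the clamped rail's width; x points from the cam across the rail to the fence, y along the rail to the left, z up. The tops of fence and pin block, on which the plate comes to rest, are at z = 42 mm
- pin_round (a point): foot of the near pin, on its axis, level with the pin block's top; axes as the jig's. Bullet-nosed steel pin, 10 mm diameter, 12 mm tall (upper 5 mm rounded to a point); around it a sprung steel lifter collar, 23 mm diameter, that stands 6 mm above the block and can be pushed down flush
- pin_slot (a point): foot of the far pin, in the fence, level with the fence's top: same pin and collar, 101 mm from the near pin along jig +x. Each collar takes about 2.5 N before it gives and 6 N when flush, so the plate's own weight does not push them down; about 10 N more from the hand does
- fence_face (a point): point on the fence's inner face (the face that the rail is clamped against), 24 mm from the jig's origin along jig x, at half the rail's height
- rail: short planed rail of pale timber, 48 x 140 x 22 mm, loose in the jig with its length (its y axis) along the fence, 1 to 5 mm clear of it. Origin: centre of its underside; its far face lies 24 mm along its +x
- cam: eccentric cam: dark wooden disc, 50 mm diameter, turning on an upright captive bolt through this origin, at jig (-52.5, 45, 18) mm. Its turn is this body's yaw clockwise (from above) from the jig's: loose at 0 to 0.2 rad, meets the clamped rail near 1.15, tight at about 1.18 to 1.3 (stiffens quickly, to some 1 N m), and stays where it is left
- cam_grip (a point): middle of the cam's wooden T-handle bar, on the turning axis, 69 mm above the bench: bar 58 mm long, 15 mm wide, 22 mm high (58 to 80 mm above the bench), lying along the direction 0.65 rad anticlockwise (from above) from the cam's x axis. Grip across the 15 mm width
- drill_plate: drill plate lying on the bench: hardwood, 144 x 90 x 18 mm, about 0.26 kg, two flush steel drill bushes, a dark wooden bar handle on top. Origin: centre of its underside; x along its length. A round blind bore is under its -x end, a blind slot under its +x end; neither shows from above; it starts with the bore end towards the robot. It fits the jig with its x axis along the jig's x axis
- plate_bore (a point): mouth of the round bore in the plate's underside: 12 mm diameter, 14 mm deep, 50.5 mm from the plate's centre along -x
- plate_slot (a point): mouth of the slot in the plate's underside: 16 mm along plate x, 12 mm across, 14 mm deep, 50.5 mm from the centre along +x
- plate_grip (a point): grip point in the plate's bar handle, above its centre, 20 mm above the plate's top: the bar is 62 mm long along plate x, 24 mm wide, 34 mm high; grip across the 24 mm width

How it is judged:
By the outcome, as a careful person would: the job done as asked, in the order asked, and still so for the second after the job is handed in, while the arm keeps its last pose, push and grip.
It also fails if it takes over 61 s, if anything falls off the work surface, if the arm or the gripper's body presses on something with over 40 N, if the wrist force passes 120 N, or if a joint passes its speed limit or range.

## Robot

A 7-joint arm with a two-finger parallel gripper is mounted at the origin on a cart in front of the work surface, level with it; the furniture and walls round the work are solid. World frame = base frame: x ahead of the robot, y to its left, z up, the work surface at z = 0. Lengths are in m, angles in rad, forces in N, time in s.
With the tool pointing down it reaches from about 0.4 to 0.85 m from the base axis. Payload 10.4 kg.
Tool frame: the origin (TCP) lies midway between the tips of the shut fingers; the grasp point (between the pads) lies 19 mm behind it (r.tcp_to_grasp is the z of the grasp point in the tool frame, in m); z points along the fingers, x is the direction in which the jaws open and shut, and the axes are right-handed (so a half turn about z gives the same grasp; the last joint's range is limited). The gripper opens to 87 mm and grips with 3 to 60 N. Pads are 19 mm wide; open, the fingers measure 117 mm over their backs; the gripper's body (75 mm by 190 mm) begins 51 mm behind the grasp point.
Start: joints at [1.099, 0.332, -0.065, 1.46, 0.022, 1.35, -0.088], TCP at [0.271, -0.563, 0.223] pointing down, gripper open.
Joint ranges: [-2.6, 2.6], [-0.5, 2.12], [-1.47, 1.34], [0.16, 2.42], [-1.27, 4.41], [0.06, 2.06], [-2.6, 2.6]. Speed limits (rad/s): [2.22, 2.22, 2.79, 2.79, 3.14, 3.14, 3.14].

## Interface

Orientations are given as a unit quaternion [x, y, z, w].
In Python, from bench import r, camera, close_job gives the robot as it stands. The module is installed in compiled form; this text tells all that it offers.
- The arm moves only by the shell command python3 -m crank 'ROWS' [FORCE]. ROWS is JSON, a list of rows, each an object of numbers: "x", "y", "z": the shift along the tool's x, y, z scaled (see below); "ax", "ay", "az": the turn, a rotation vector about the tool's x, y, z scaled (see below); "claw": the closure, from -1 (fully open) to 1 (shut), so that 0 is half open. A call has exactly 5 rows; each row is the pose to reach, as a shift and turn from the pose commanded when the call began, along the tool's axes at that moment; what a row does not reach only later rows make up. The controller multiplies each number of a shift by 1 m and each number of a turn by 2 rad. A row lasts 1/12 s, in which the tool goes at most 41.7 mm and 7.16 degrees, less where a joint would pass 70% of its speed; a pose out of reach is approached as far as the arm can. A call with a number of a shift or a turn outside -1 to 1 is refused whole. A call with a gripper value outside its range is refused whole. The fingers move at their own pace and stop on an object; FORCE is the grip in N (left out, the last holds). Time passes only in rows, so rows that repeat a pose let the fingers close, or fill a call up. It gives the time, the measured TCP pose, the force and the opening at its end, in the units of the state.
- r.read_state(): the state, without advancing time (a new reading comes with each control period).
- camera(name): name is "scene" or "side" or "wrist"; returns a dict with "color" (400x640x3 uint8, blue, green, red), "fx", "fy", "cx", "cy" (pixels), "D" ([k1, k2, p1, p2, k3] as OpenCV has them; the pictures are not rectified), "eye" and "orientation" of the camera in the world. Camera axes: x right, y down, z forward; pixel columns grow to the right and rows downward; lengths in m; the calibration is good to about 2 mm. A picture is of the moment at which its call begins. There is no depth.
- close_job(): hands the job in, once; it reports no verdict.
The state is a dict: "time": time; "joint_positions": joint angles; "joint_vel": joint speeds; "joint_torque": joint torques, N m; "ee_pos": TCP position; "eef_rot": TCP orientation; "ft_force": force on the tool from outside, world axes, zero at the start; "torque": the same for the moment, N m; "width": finger opening in m.
Only numpy, scipy, OpenCV 4.12 (cv2) and the standard library are available. Lean on these libraries where they do the work, as an engineer would, in place of code of your own. Each camera call takes 0.05 s, during which the arm holds its last target. There are 200 camera calls.

## Working session

There is one attempt and no reset: what is moved stays moved. The work goes in short steps, Python scripts to look and compute and a shell command to move; the robot and the scene stay as the last step left them, time stands still between calls to the robot, and variables do not carry over. Pictures are saved under pics/ and viewed, about 8 in all and at most 12, crops included, and the job is handed in when it is done.

```bash
mkdir -p pics; cat > h.py <<'E'
import numpy as np, cv2, json
from scipy.spatial.transform import Rotation as R
from bench import r, camera, close_job
def snap(n,f):
    c=camera(n); cv2.imwrite(f'pics/{f}.png',c['color']); c['color']=0
    json.dump({k:(np.asarray(v).tolist()) for k,v in c.items()},open(f'pics/{f}.json','w')); return c
def load(f):
    c=json.load(open(f'pics/{f}.json')); return c
def KD(c): return np.array([[c['fx'],0,c['cx']],[0,c['fy'],c['cy']],[0,0,1.]]),np.array(c['D'],float)
def ori(c):
    o=np.array(c['orientation'],float); return o if o.shape==(3,3) else R.from_quat(o).as_matrix()
def px2z(f,uv,z):
    "pixel list -> world points on plane z"
    c=load(f);K,D=KD(c);p=cv2.undistortPoints(np.array(uv,float).reshape(-1,1,2),K,D).reshape(-1,2)
    d=np.c_[p,np.ones(len(p))]@ori(c).T; e=np.array(c['eye']); return e+d*((np.array(z)-e[2])/d[:,2])[:,None] if np.ndim(z) else e+d*((z-e[2])/d[:,2])[:,None]
def proj(f,P):
    c=load(f);K,D=KD(c);M=ori(c);q=(np.atleast_2d(P)-np.array(c['eye']))@M
    return cv2.projectPoints(q,np.zeros(3),np.zeros(3),K,D)[0].reshape(-1,2)
def st(): return r.read_state()
def delta(pos,yawx=None):
    "rows numbers for going to TCP pos with tool down and tool-x at world yaw yawx"
    s=st(); M=R.from_quat(s['eef_rot']).as_matrix(); d=M.T@(np.array(pos)-s['ee_pos'])
    out=np.round(d,4)
    if yawx is None: return out
    best=None
    for y in (yawx,yawx+np.pi):
        x=np.array([np.cos(y),np.sin(y),0]);z=np.array([0,0,-1.]);T=np.c_[x,np.cross(z,x),z]
        v=R.from_matrix(M.T@T).as_rotvec()
        if best is None or np.linalg.norm(v)<np.linalg.norm(best): best=v
    return out,np.round(best/2,4)
E
python3 - <<'E'
from h import *
for n in("scene","side","wrist"):
    c=snap(n,n+'0'); print(n,c['eye'],c['orientation'],c['fx'],c['D'])
s=st();print({k:np.round(v,3) for k,v in s.items()}, r.tcp_to_grasp)
E
```

```text
scene [0.14403625 0.65189279 0.84525071] [-0.25118503  0.9035627  -0.33575469  0.08803024] 482.43870106692964 [-0.07342324  0.          0.          0.          0.        ]
side [0.51120482 0.84818568 0.45459486] [ 0.02069113  0.84748978 -0.53023848 -0.01342027] 396.9503401076463 [-0.04531279  0.          0.          0.          0.        ]
wrist [ 0.3424875  -0.52829278  0.38327697] [ 0.83769098 -0.52633452 -0.07809936  0.12307022] 312.37755534948474 [-0.06034292  0.          0.          0.          0.        ]
{'time': np.float64(0.15), 'joint_positions': array([ 1.099,  0.333, -0.065,  1.461,  0.022,  1.35 , -0.088]), 'joint_vel': array([-0.   , -0.002, -0.001, -0.002, -0.002,  0.003, -0.001]), 'joint_torque': array([ 1.0000e-03, -6.2363e+01,  2.5000e-02, -3.9014e+01, -6.1000e-02,
        3.7000e-02,  0.0000e+00]), 'ee_pos': array([ 0.271, -0.563,  0.222]), 'eef_rot': array([ 0.847, -0.532, -0.   , -0.   ]), 'ft_force': array([-0.303,  0.231, -0.235]), 'torque': array([ 0.002,  0.06 , -0.003]), 'width': np.float64(0.087)} -0.0187
```

View pics/scene0.png

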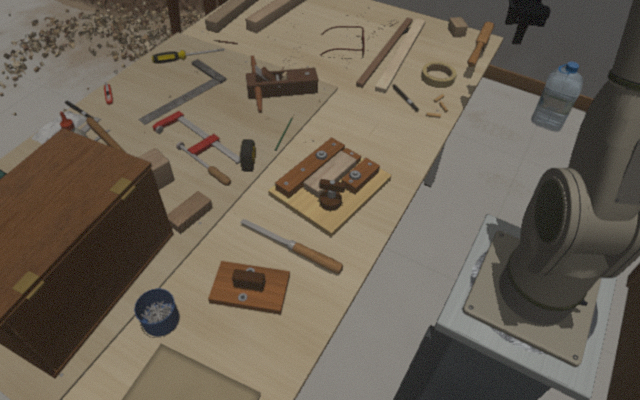

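View pics/side0.png

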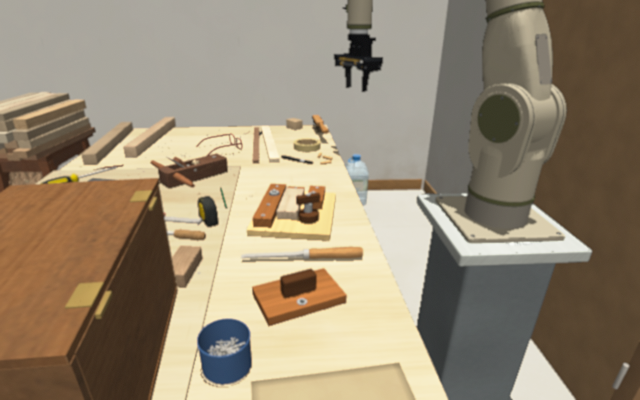

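The jig is at about (330,185) in the scene picture and the plate at about (250,287). The side view agrees. I'll enlarge both next.

```bash
python3 - <<'E'
from h import *
a=cv2.imread('pics/scene0.png')
cv2.imwrite('pics/c1.png',np.hstack([cv2.resize(a[130:240,260:400],None,fx=4,fy=4,interpolation=2)[:, :],cv2.resize(a[250:320,200:300],None,fx=2.4,fy=2.4,interpolation=2)[:440] if 0 else cv2.copyMakeBorder(cv2.resize(a[250:320,200:300],None,fx=2.4,fy=2.4,interpolation=2),0,440-168,0,0,0)]))
print(px2z('scene0',[[270,182],[333,231],[391,178],[250,287]],[.018,.018,.018,.018]))
E
```

```text
[[ 0.61711749  0.03550486  0.018     ]
 [ 0.42058694  0.08449282  0.018     ]
 [ 0.37978228 -0.12456859  0.018     ]
 [ 0.4925175   0.29005262  0.018     ]]
```

View pics/c1.png

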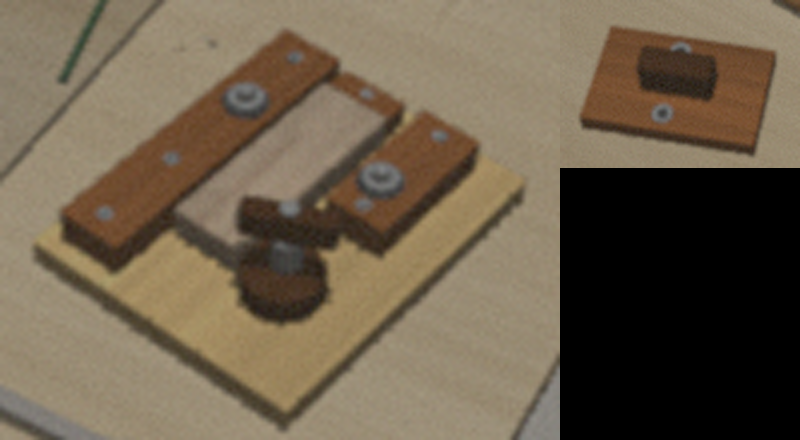

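The crop shows the fence collar at crop (245,96), the near collar at (381,177), the cam bolt top at (289,207), and the handle bar from (243,212) to (338,225). The base's top corners are (35,243), (283,413) and (523,183).

```bash
python3 - <<'E'
from h import *
C=lambda L:[[260+u/4,130+v/4] for u,v in L]
P=px2z('scene0',C([(35,243),(283,413),(523,183)]),.018);print('base',P)
e=P[0]-P[1];print(np.linalg.norm(P[0]-P[1]),np.linalg.norm(P[2]-P[1]),np.arctan2(e[1],e[0]))
Q=px2z('scene0',C([(245,95),(381,177)]),.048);d=Q[0]-Q[1];print('pins',Q,np.linalg.norm(d),np.arctan2(d[1],d[0]))
F=px2z('scene0',C([(285,30),(62,215)]),.042);d=F[1]-F[0];print('fence',np.linalg.norm(d),np.arctan2(d[1],d[0])-np.pi/2)
B=px2z('scene0',C([(289,207),(243,210),(338,225)]),.080);print('bolt/bar',B)
D=lambda L:[[200+(u-560)/2.4,250+v/2.4] for u,v in L]
T=px2z('scene0',D([(612,28),(775,52),(752,148),(582,120)]),.018);print('plate',T,T.mean(0),np.linalg.norm(np.diff(T,axis=0),axis=1)); 
d=T[3]-T[2]+T[0]-T[1];print(np.arctan2(d[1],d[0]))
E
```

```text
base [[ 0.60409229  0.05987181  0.018     ]
 [ 0.42175637  0.09228018  0.018     ]
 [ 0.38339937 -0.13101215  0.018     ]]
0.18519365994280979 0.22656284745347957 -0.17590286542436617
pins [[ 0.54738907 -0.08215513  0.048     ]
 [ 0.44664848 -0.06417108  0.048     ]] 0.10233324168978702 -0.17665750184090948
fence 0.20493598708725067 -0.15277151011030154
bolt/bar [[0.46675662 0.01077531 0.08      ]
 [0.48696253 0.02571272 0.08      ]
 [0.43771922 0.00858459 0.08      ]]
plate [[0.57672968 0.27171755 0.018     ]
 [0.44510105 0.21961631 0.018     ]
 [0.41259177 0.30441193 0.018     ]
 [0.54306749 0.35489636 0.018     ]] [0.4943725  0.28766054 0.018     ] [0.14156495 0.09081383 0.13990208]
0.37306416381380303
```

Checks: the base comes out at 185 x 227 mm, the pins 102 mm apart with yaw -0.17, and the plate at 141 x 91 mm with yaw 0.373. Those agree with the given sizes. The cam bar's yaw is about 0.34. I'll move above the cam.

```bash
python3 - <<'E'
from h import *
print(delta([.467,.011,.17],0.335+np.pi/2))
E
```

```text
(array([-0.4319, -0.4255,  0.0524]), array([0.    , 0.0005, 0.0569]))
```

```bash
python3 -m crank '[{"x":-0.029,"y":-0.029,"claw":-0.3},{"x":-0.058,"y":-0.057,"claw":-0.3},{"x":-0.087,"y":-0.086,"claw":-0.3},{"x":-0.116,"y":-0.114,"claw":-0.3},{"x":-0.144,"y":-0.142,"claw":-0.3}]' 30
python3 -m crank '[{"x":-0.029,"y":-0.029,"claw":-0.3},{"x":-0.058,"y":-0.057,"claw":-0.3},{"x":-0.087,"y":-0.086,"claw":-0.3},{"x":-0.116,"y":-0.114,"claw":-0.3},{"x":-0.144,"y":-0.142,"claw":-0.3}]'
python3 -m crank '[{"x":-0.029,"y":-0.029,"z":0.01,"az":0.01,"claw":-0.3},{"x":-0.058,"y":-0.057,"z":0.02,"az":0.02,"claw":-0.3},{"x":-0.087,"y":-0.086,"z":0.03,"az":0.03,"claw":-0.3},{"x":-0.116,"y":-0.114,"z":0.042,"az":0.045,"claw":-0.3},{"x":-0.144,"y":-0.142,"z":0.052,"az":0.057,"claw":-0.3}]'
python3 - <<'E'
from h import *
s=st();print(s['time'],s['ee_pos'],s['joint_positions'].round(2),s['width']);print(delta([.467,.011,.17],0.335+np.pi/2))
E
```

```text
0.15 [ 0.27105579 -0.56284307  0.22195257] [ 1.1   0.33 -0.06  1.46  0.02  1.35 -0.09] 0.08651953594687854
(array([-0.4319, -0.4255,  0.0524]), array([0.    , 0.0005, 0.0569]))schema error: expected keys x, y, z, ax, ay, az, claw
schema error: expected keys x, y, z, ax, ay, az, claw
schema error: expected keys x, y, z, ax, ay, az, claw
```

All seven keys are required in every row.

```bash
python3 -m crank '[{"x":-0.029,"y":-0.029,"z":0,"ax":0,"ay":0,"az":0,"claw":-0.3},{"x":-0.058,"y":-0.057,"z":0,"ax":0,"ay":0,"az":0,"claw":-0.3},{"x":-0.087,"y":-0.086,"z":0,"ax":0,"ay":0,"az":0,"claw":-0.3},{"x":-0.116,"y":-0.114,"z":0,"ax":0,"ay":0,"az":0,"claw":-0.3},{"x":-0.144,"y":-0.142,"z":0,"ax":0,"ay":0,"az":0,"claw":-0.3}]' 30
python3 -m crank '[{"x":-0.029,"y":-0.029,"z":0,"ax":0,"ay":0,"az":0,"claw":-0.3},{"x":-0.058,"y":-0.057,"z":0,"ax":0,"ay":0,"az":0,"claw":-0.3},{"x":-0.087,"y":-0.086,"z":0,"ax":0,"ay":0,"az":0,"claw":-0.3},{"x":-0.116,"y":-0.114,"z":0,"ax":0,"ay":0,"az":0,"claw":-0.3},{"x":-0.144,"y":-0.142,"z":0,"ax":0,"ay":0,"az":0,"claw":-0.3}]'
python3 -m crank '[{"x":-0.029,"y":-0.029,"z":0.01,"ax":0,"ay":0,"az":0.01,"claw":-0.3},{"x":-0.058,"y":-0.057,"z":0.02,"ax":0,"ay":0,"az":0.02,"claw":-0.3},{"x":-0.087,"y":-0.086,"z":0.03,"ax":0,"ay":0,"az":0.03,"claw":-0.3},{"x":-0.116,"y":-0.114,"z":0.042,"ax":0,"ay":0,"az":0.045,"claw":-0.3},{"x":-0.144,"y":-0.142,"z":0.052,"ax":0,"ay":0,"az":0.057,"claw":-0.3}]'
python3 - <<'E'
from h import *
snap('wrist','w1');a=cv2.imread('pics/w1.png')
s=st();print(s['time'],s['ee_pos'],s['joint_positions'].round(2),s['width']);print(delta([.467,.011,.17],0.335+np.pi/2))
E
```

```text
time: 0.57
ee_pos: [0.3368, -0.3697, 0.2223]
eef_rot: [0.847, -0.532, -0.0, 0.0]
ft_force: [0.9, 0.6, 0.4]
width: 0.0618
time: 0.98
ee_pos: [0.4021, -0.1784, 0.2226]
eef_rot: [0.847, -0.532, 0.0, 0.0]
ft_force: [1.7, -0.2, 0.0]
width: 0.0567
time: 1.4
ee_pos: [0.4674, 0.0123, 0.1702]
eef_rot: [0.814, -0.58, 0.0, 0.0]
ft_force: [0.8, -1.3, 0.2]
width: 0.0565
1.45 [0.4682239  0.02046192 0.16885083] [ 0.5   0.07 -0.65  1.9   0.04  1.19 -1.4 ] 0.05668115822496671
(array([ 0.0085,  0.0043, -0.0012]), array([-0.0006,  0.0015,  0.0015]))
```

View pics/w1.png

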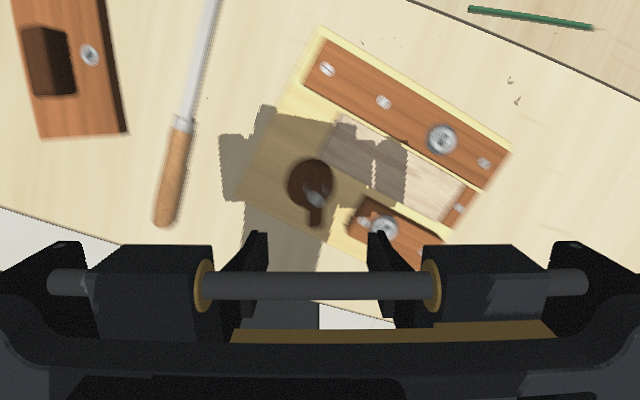

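The wrist picture shows the cam disc near (310,182), the bar and bolt near (315,200), and the pins at (441,138) and (383,228). j7 is already at -1.4 and turning clockwise takes it towards -2.6, so I'll take the opposite jaw orientation with a half turn. While doing that I'll check the estimates by overlaying them on this picture.

```bash
python3 - <<'E'
from h import *
c=load('w1');print(c['eye'])
a=cv2.imread('pics/w1.png')
print(proj('w1',[[.467,.011,.08],[.54739,-.08216,.048],[.44665,-.06417,.048],[.604,.0599,.018]]))
print('pins from w1',px2z('w1',[(442,139),(384,227)],.048), 'basecorner',px2z('w1',[(320,26)],.018))
cv2.imwrite('pics/c2.png',cv2.resize(a[20:260,220:520],None,fx=2.5,fy=2.5,interpolation=2))
E
```

```text
[0.5421972468774864, 0.03852170458515666, 0.3316941629782242]
[[318.67501557 201.1873372 ]
 [443.80610307 142.9178871 ]
 [383.64211773 233.60024072]
 [316.93241611  29.55359407]]
pins from w1 [[ 0.55005793 -0.07905579  0.048     ]
 [ 0.45325579 -0.06178282  0.048     ]] basecorner [[0.60778397 0.05823588 0.018     ]]
```

View pics/c2.png

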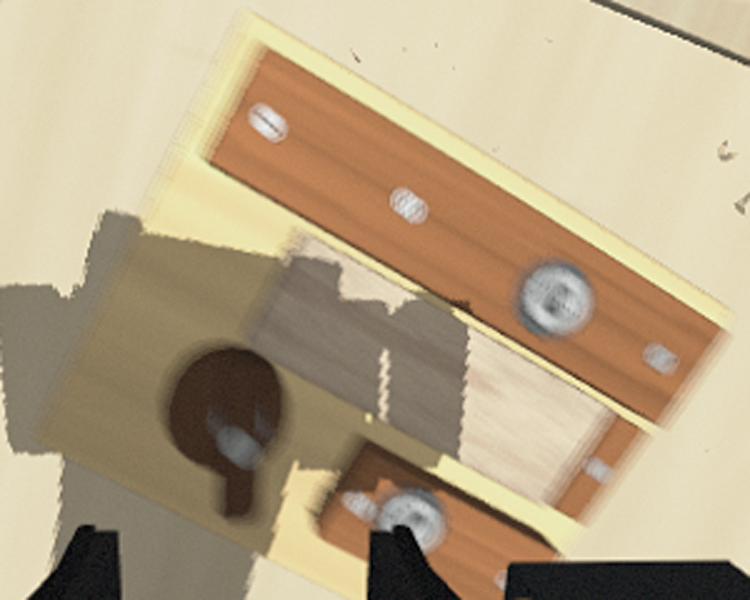

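```bash
for i in 1 2 3 4 5; do python3 -m crank '[{"x":0,"y":0,"z":0,"ax":0,"ay":0,"az":-0.0625,"claw":-0.3},{"x":0,"y":0,"z":0,"ax":0,"ay":0,"az":-0.125,"claw":-0.3},{"x":0,"y":0,"z":0,"ax":0,"ay":0,"az":-0.1875,"claw":-0.3},{"x":0,"y":0,"z":0,"ax":0,"ay":0,"az":-0.25,"claw":-0.3},{"x":0,"y":0,"z":0,"ax":0,"ay":0,"az":-0.3125,"claw":-0.3}]'|tail -5|head -2; done
python3 - <<'E'
from h import *
s=st();print(s['time'],s['ee_pos'],s['joint_positions'].round(2),s['width']);print(delta([.467,.011,.05],0.335+np.pi/2))
E
```

```text
time: 1.87
ee_pos: [0.4672, 0.0104, 0.1705]
time: 2.28
ee_pos: [0.4672, 0.0103, 0.1705]
time: 2.7
ee_pos: [0.4672, 0.0104, 0.1706]
time: 3.12
ee_pos: [0.4672, 0.0104, 0.1705]
time: 3.53
ee_pos: [0.4673, 0.0103, 0.1706]
3.5333 [0.46725107 0.01030908 0.17055385] [ 0.63  0.08 -0.77  1.9   0.06  1.19  1.74] 0.056417734413189854
(array([0.0007, 0.    , 0.1206]), array([-0.0001,  0.    , -0.0053]))
```

The earlier picture was blurred by motion, so I'll take a still one now.

```bash
python3 - <<'E'
from h import *
snap('wrist','w2');a=cv2.imread('pics/w2.png');print(load('w2')['eye'])
P=[[.467,.011,.08],[.54739,-.08216,.048],[.44665,-.06417,.048]]
P+=[[.467+s*.029*np.cos(.335),.011+s*.029*np.sin(.335),.08] for s in(-1,1)]
for u,v in proj('w2',P): print(u,v);cv2.circle(a,(int(u),int(v)),2,(0,255,0),-1)
cv2.imwrite('pics/c3.png',cv2.resize(a[0:300],None,fx=1.25,fy=1.25,interpolation=2))
E
```

```text
[0.3913857717749797, -0.014892638691461116, 0.332005678355169]
317.56684755802655 200.23863454744173
203.17468330233947 234.9996609425922
246.23525733965087 144.20261927254853
317.2026596258615 166.51564875788202
317.9078603394139 231.86865585317753
```

View pics/c3.png

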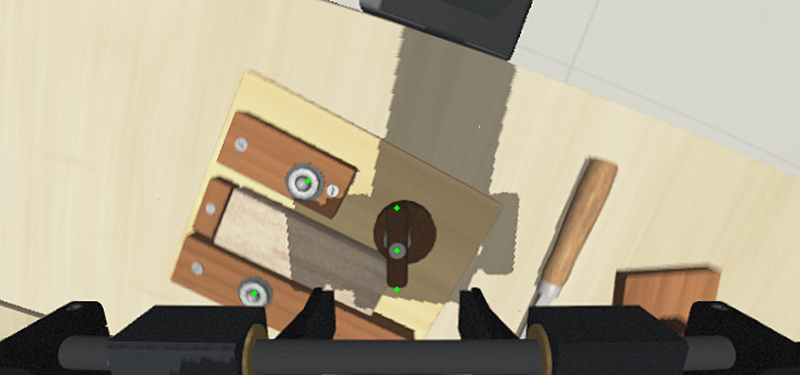

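The predicted dots fall on the bar's ends and bolt, and within about 3 px of the pins: near collar at (304,183), far collar at (254,294). I'll descend and grip.

```bash
python3 -m crank '[{"x":0,"y":0,"z":0.03,"ax":0,"ay":0,"az":-0.005,"claw":-0.3},{"x":0,"y":0,"z":0.06,"ax":0,"ay":0,"az":-0.005,"claw":-0.3},{"x":0,"y":0,"z":0.09,"ax":0,"ay":0,"az":-0.005,"claw":-0.3},{"x":0,"y":0,"z":0.11,"ax":0,"ay":0,"az":-0.005,"claw":-0.3},{"x":0,"y":0,"z":0.12,"ax":0,"ay":0,"az":-0.005,"claw":-0.3}]'
python3 -m crank '[{"x":0,"y":0,"z":0,"ax":0,"ay":0,"az":0,"claw":1},{"x":0,"y":0,"z":0,"ax":0,"ay":0,"az":0,"claw":1},{"x":0,"y":0,"z":0,"ax":0,"ay":0,"az":0,"claw":1},{"x":0,"y":0,"z":0,"ax":0,"ay":0,"az":0,"claw":1},{"x":0,"y":0,"z":0,"ax":0,"ay":0,"az":0,"claw":1}]' 50
python3 - <<'E'
from h import *
print('pins w2',px2z('w2',[(243.2,146.4),(203.2,235.2)],.048))
s=st();print(s['ee_pos'],s['width'],s['torque'],s['ft_force'])
E
```

```text
time: 4.0
ee_pos: [0.4657, 0.0104, 0.0481]
eef_rot: [0.583, 0.812, -0.001, -0.002]
ft_force: [-0.7, 0.1, 1.0]
width: 0.0567
time: 4.42
ee_pos: [0.4682, 0.0104, 0.0518]
eef_rot: [0.582, 0.813, 0.0, 0.001]
ft_force: [0.7, -0.3, -0.2]
width: 0.0312
pins w2 [[ 0.44945475 -0.06629021  0.048     ]
 [ 0.54759542 -0.08208955  0.048     ]]
[0.46823969 0.01036094 0.05177884] 0.03123519603809878 [ 0.09926367 -0.1396248  -0.02498493] [ 0.68918548 -0.27139621 -0.15011373]
```

```bash

python3 -m crank '[{"x":0,"y":0,"z":0,"ax":0,"ay":0,"az":0,"claw":1},{"x":0,"y":0,"z":0,"ax":0,"ay":0,"az":0,"claw":1},{"x":0,"y":0,"z":0,"ax":0,"ay":0,"az":0,"claw":1},{"x":0,"y":0,"z":0,"ax":0,"ay":0,"az":0,"claw":1},{"x":0,"y":0,"z":0,"ax":0,"ay":0,"az":0,"claw":1}]' 50
python3 - <<'E'
from h import *
s=st();M=R.from_quat(s['eef_rot']).as_matrix()
print(s['ee_pos'],s['width'],s['torque'],s['ft_force'],np.arctan2(M[1,0],M[0,0])-np.pi/2)
E
```

```text
time: 4.83
ee_pos: [0.4677, 0.0108, 0.0512]
eef_rot: [0.582, 0.813, 0.0, 0.0]
ft_force: [-2.3, 2.2, 6.8]
width: 0.0177
[0.4677035  0.01077863 0.05117758] 0.01773791647063392 [0.53641288 0.34590905 0.02168182] [-2.2986749   2.17022659  6.75863992] 0.32838460221685883
```

```bash

python3 -m crank '[{"x":0,"y":0,"z":0,"ax":0,"ay":0,"az":0.02,"claw":1},{"x":0,"y":0,"z":0,"ax":0,"ay":0,"az":0.07,"claw":1},{"x":0,"y":0,"z":0,"ax":0,"ay":0,"az":0.12,"claw":1},{"x":0,"y":0,"z":0,"ax":0,"ay":0,"az":0.17,"claw":1},{"x":0,"y":0,"z":0,"ax":0,"ay":0,"az":0.22,"claw":1}]'
python3 -m crank '[{"x":0,"y":0,"z":0,"ax":0,"ay":0,"az":0.05,"claw":1},{"x":0,"y":0,"z":0,"ax":0,"ay":0,"az":0.1,"claw":1},{"x":0,"y":0,"z":0,"ax":0,"ay":0,"az":0.15,"claw":1},{"x":0,"y":0,"z":0,"ax":0,"ay":0,"az":0.19,"claw":1},{"x":0,"y":0,"z":0,"ax":0,"ay":0,"az":0.23,"claw":1}]'
cat > m.py <<'E'
from h import *
s=st();M=R.from_quat(s['eef_rot']).as_matrix();y=np.arctan2(M[1,0],M[0,0])-np.pi/2
print(s['time'],s['ee_pos'].round(4),'w',s['width'].round(4),'T',s['torque'].round(2),'F',s['ft_force'].round(1),'yaw',y.round(4),'turn',(-.172+.65-y).round(3),s['joint_positions'].round(2))
E
python3 m.py
```

```text
time: 5.25
ee_pos: [0.4677, 0.0105, 0.0511]
eef_rot: [0.747, 0.665, 0.0, 0.0]
ft_force: [-1.8, 0.8, 5.7]
width: 0.0179
time: 5.67
ee_pos: [0.4676, 0.0104, 0.0511]
eef_rot: [0.879, 0.477, 0.0, 0.0]
ft_force: [-2.0, 0.3, 6.2]
width: 0.0181Traceback (most recent call last):
  File "m.py", line 3, in <module>
    print(s['time'],s['ee_pos'].round(4),'w',s['width'].round(4),'T',s['torque'].round(2),'F',s['ft_force'].round(1),'yaw',y.round(4),'turn',(-.172+.65-y).round(3),s['joint_positions'].round(2))
                                             ^^^^^^^^^^^^^^^^
AttributeError: 'float' object has no attribute 'round'
```

```bash
sed -i "s/s\['width'\].round(4)/round(float(s['width']),4)/; s/y.round(4)/round(float(y),4)/; s/(-.172+.65-y).round(3)/round(float(.478-y),3)/" m.py; python3 m.py
python3 -m crank '[{"x":0,"y":0,"z":0,"ax":0,"ay":0,"az":0.03,"claw":1},{"x":0,"y":0,"z":0,"ax":0,"ay":0,"az":0.05,"claw":1},{"x":0,"y":0,"z":0,"ax":0,"ay":0,"az":0.07,"claw":1},{"x":0,"y":0,"z":0,"ax":0,"ay":0,"az":0.07,"claw":1},{"x":0,"y":0,"z":0,"ax":0,"ay":0,"az":0.07,"claw":1}]'
python3 m.py
```

```text
5.6667 [0.4676 0.0104 0.0511] w 0.0181 T [0.01 0.34 0.17] F [-2.   0.3  6.2] yaw -0.5757 turn 1.054 [ 0.46  0.23 -0.63  2.02  0.17  0.94  0.74]
time: 6.08
ee_pos: [0.4676, 0.0104, 0.0511]
eef_rot: [0.909, 0.416, 0.0, 0.0]
ft_force: [-2.4, 0.3, 7.3]
width: 0.0178
6.0833 [0.4676 0.0104 0.0511] w 0.0178 T [0.01 0.46 0.21] F [-2.4  0.3  7.3] yaw -0.7117 turn 1.19 [ 0.45  0.22 -0.61  2.02  0.16  0.94  0.61]
```

```bash

python3 -m crank '[{"x":0,"y":0,"z":0,"ax":0,"ay":0,"az":0.01,"claw":1},{"x":0,"y":0,"z":0,"ax":0,"ay":0,"az":0.02,"claw":1},{"x":0,"y":0,"z":0,"ax":0,"ay":0,"az":0.03,"claw":1},{"x":0,"y":0,"z":0,"ax":0,"ay":0,"az":0.03,"claw":1},{"x":0,"y":0,"z":0,"ax":0,"ay":0,"az":0.03,"claw":1}]' 60
python3 m.py
```

```text
time: 6.5
ee_pos: [0.4675, 0.0104, 0.0511]
eef_rot: [0.921, 0.389, -0.0, 0.0]
ft_force: [-3.0, -0.1, 7.3]
width: 0.0175
6.5 [0.4675 0.0104 0.0511] w 0.0175 T [0.03 0.51 0.52] F [-3.  -0.1  7.3] yaw -0.7709 turn 1.249 [ 0.44  0.22 -0.6   2.02  0.16  0.94  0.55]
```

```bash

python3 -m crank '[{"x":0,"y":0,"z":0,"ax":0,"ay":0,"az":0.01,"claw":1},{"x":0,"y":0,"z":0,"ax":0,"ay":0,"az":0.015,"claw":1},{"x":0,"y":0,"z":0,"ax":0,"ay":0,"az":0.02,"claw":1},{"x":0,"y":0,"z":0,"ax":0,"ay":0,"az":0.02,"claw":1},{"x":0,"y":0,"z":0,"ax":0,"ay":0,"az":0.02,"claw":1}]' 60 >/dev/null
python3 m.py
```

```text
6.9167 [0.4674 0.0104 0.0511] w 0.0177 T [-0.    0.63  0.67] F [-2.8 -0.2  7.2] yaw -0.8106 turn 1.289 [ 0.43  0.22 -0.6   2.03  0.16  0.94  0.52]
```

Torque rose to 0.67 N m at a turn of about 1.25-1.29. I'll release, rise and look.

```bash

python3 -m crank '[{"x":0,"y":0,"z":0,"ax":0,"ay":0,"az":0,"claw":-0.3},{"x":0,"y":0,"z":0,"ax":0,"ay":0,"az":0,"claw":-0.3},{"x":0,"y":0,"z":0,"ax":0,"ay":0,"az":0,"claw":-0.3},{"x":0,"y":0,"z":0,"ax":0,"ay":0,"az":0,"claw":-0.3},{"x":0,"y":0,"z":-0.02,"ax":0,"ay":0,"az":0,"claw":-0.3}]'
python3 -m crank '[{"x":0,"y":0,"z":-0.04,"ax":0,"ay":0,"az":-0.05,"claw":-0.3},{"x":0,"y":0,"z":-0.08,"ax":0,"ay":0,"az":-0.1,"claw":-0.3},{"x":0,"y":0,"z":-0.12,"ax":0,"ay":0,"az":-0.16,"claw":-0.3},{"x":0,"y":0,"z":-0.16,"ax":0,"ay":0,"az":-0.2,"claw":-0.3},{"x":0,"y":0,"z":-0.16,"ax":0,"ay":0,"az":-0.2,"claw":-0.3}]'
python3 - <<'E'
from h import *
snap('wrist','w3');a=cv2.imread('pics/w3.png');cv2.imwrite('pics/c4.png',cv2.resize(a[0:300,60:620],None,fx=1.42,fy=1.42,interpolation=2))
E
python3 m.py
```

```text
time: 7.33
ee_pos: [0.4651, 0.0103, 0.068]
eef_rot: [0.929, 0.37, -0.002, -0.001]
ft_force: [-0.8, -0.1, -0.4]
width: 0.0429
time: 7.75
ee_pos: [0.4705, 0.011, 0.2381]
eef_rot: [0.835, 0.55, 0.004, 0.003]
ft_force: [0.7, 1.4, 0.1]
width: 0.0561
7.8 [0.4694 0.0107 0.2346] w 0.0564 T [ 0.02 -0.09  0.04] F [ 0.3  0.1 -0.2] yaw -0.4107 turn 0.889 [ 0.52  0.01 -0.63  1.81  0.01  1.32  1.04]
```

View pics/c4.png

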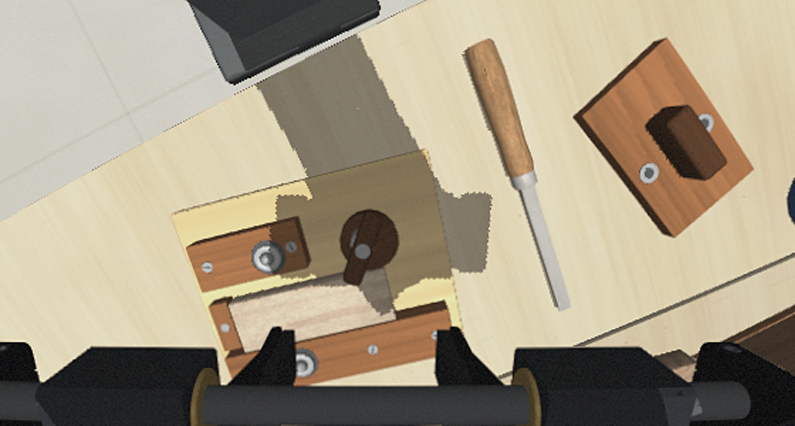

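The rail now looks flush with the fence, and the bar runs from (350,283) to (375,212) in the crop. I'll check the numbers and the plate.

```bash
python3 - <<'E'
from h import *
C=lambda L:[[60+u/1.42,v/1.42] for u,v in L]
B=px2z('w3',C([(353,282),(376,213),(363,251)]),.08);d=B[0]-B[1];y=np.arctan2(d[1],d[0]);print(B,np.linalg.norm(d),'yaw',y,'turn',.478-y)
P=px2z('w3',C([(267,257),(303,365)]),.048);d=P[1]-P[0];print('pins',P,np.linalg.norm(d),np.arctan2(d[1],d[0]))
bc=px2z('w3',C([(173,214),(427,151)]),.018);d=bc[1]-bc[0];print('near edge',np.linalg.norm(d),np.arctan2(d[1],d[0])-np.pi/2)
# plate model overlay
a=cv2.imread('pics/w3.png')
c,s=np.cos(.373),np.sin(.373);f=lambda x,y,z:[.4944+c*x-s*y,.2877+s*x+c*y,z]
def poly(L,col): cv2.polylines(a,[np.int32(proj('w3',[f(*p) for p in L])*1)],True,col,1)
poly([(i*.072,j*.045,.018) for i,j in((1,1),(1,-1),(-1,-1),(-1,1))],(0,255,0))
poly([(i*.031,j*.012,.052) for i,j in((1,1),(1,-1),(-1,-1),(-1,1))],(0,255,255))
# jig frame: pins mid, rail bounds along fence
a=a[:,:];cv2.imwrite('pics/c5.png',np.hstack([cv2.resize(a[10:190,440:620],None,fx=2.2,fy=2.2,interpolation=2),cv2.resize(a[130:310,190:370],None,fx=2.2,fy=2.2,interpolation=2)]))
E
```

```text
[[ 0.48646054 -0.00504767  0.08      ]
 [ 0.44521079  0.03119809  0.08      ]
 [ 0.4673646   0.01142402  0.08      ]] 0.054911715424947924 yaw -0.7209163560463017 turn 1.1989163560463016
pins [[ 0.44806207 -0.06580149  0.048     ]
 [ 0.54873369 -0.08162106  0.048     ]] 0.10190698382807183 -0.1558656909703163
near edge 0.22450901496280534 -0.17313661640943967
```

View pics/c5.png

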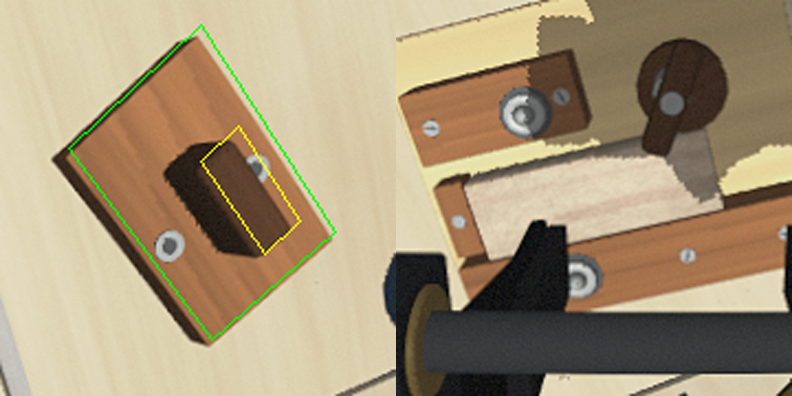

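The overlay matches the plate to about 2 mm, and the rail sits flush against the fence. I'll refine the plate pose from these corners and go.

```bash
python3 - <<'E'
from h import *
C=lambda L:[[440+u/2.2,10+v/2.2] for u,v in L]
T=px2z('w3',C([(198,37),(334,237),(208,335),(68,150)]),.018);print(T,T.mean(0),np.linalg.norm(T-np.roll(T,1,0),axis=1))
d=T[1]-T[0]+T[2]-T[3];print('yaw',np.arctan2(d[1],d[0]))
H=px2z('w3',C([(232,140),(298,222),(264,256),(200,156)]),.052);print(H.mean(0))
E
python3 -c "
from h import *
print(delta([.494,.287,.12],.373+np.pi/2))"
```

```text
[[0.41557772 0.30080288 0.018     ]
 [0.547408   0.35401346 0.018     ]
 [0.57401131 0.27008359 0.018     ]
 [0.44400038 0.21926815 0.018     ]] [0.49524935 0.28604202 0.018     ] [0.08634674 0.14216395 0.08804521 0.13958886]
yaw 0.37816507986931797
[0.49515877 0.28601956 0.052     ]
(array([ 0.2629, -0.0886,  0.1145]), array([ 0.0036,  0.0004, -0.3919]))
```

```bash

python3 -m crank '[{"x":0.037,"y":-0.012,"z":0,"ax":0,"ay":0,"az":-0.056,"claw":-0.6},{"x":0.075,"y":-0.025,"z":0,"ax":0,"ay":0,"az":-0.112,"claw":-0.6},{"x":0.112,"y":-0.037,"z":0,"ax":0,"ay":0,"az":-0.168,"claw":-0.6},{"x":0.15,"y":-0.05,"z":0,"ax":0,"ay":0,"az":-0.224,"claw":-0.6},{"x":0.187,"y":-0.063,"z":0.01,"ax":0,"ay":0,"az":-0.28,"claw":-0.6}]'
python3 -c "
from h import *
print(delta([.495,.286,.09],.376+np.pi/2))"
```

```text
time: 8.22
ee_pos: [0.4848, 0.2092, 0.2212]
eef_rot: [0.651, 0.759, 0.001, 0.0]
ft_force: [1.9, -0.8, -0.7]
width: 0.0694
(array([0.0744, 0.0216, 0.1312]), array([ 0.0009, -0.    , -0.1118]))
```

```bash

python3 -m crank '[{"x":0.03,"y":0.01,"z":0.02,"ax":0,"ay":0,"az":-0.056,"claw":-0.6},{"x":0.06,"y":0.02,"z":0.04,"ax":0,"ay":0,"az":-0.111,"claw":-0.6},{"x":0.073,"y":0.021,"z":0.075,"ax":0,"ay":0,"az":-0.111,"claw":-0.6},{"x":0.073,"y":0.021,"z":0.11,"ax":0,"ay":0,"az":-0.111,"claw":-0.6},{"x":0.073,"y":0.021,"z":0.13,"ax":0,"ay":0,"az":-0.111,"claw":-0.6}]' >/dev/null
python3 m.py
python3 -c "
from h import *
snap('scene','s4')
print(delta([.495,.286,.019],.376+np.pi/2))"; python3 m.py
```

```text
8.6333 [0.4918 0.2827 0.0857] w 0.0697 T [ 0.03 -0.06  0.  ] F [ 0.3 -1.  -1. ] yaw 0.3724 turn 0.106 [ 0.07  0.46 -0.83  1.73  0.37  1.12  1.07]
(array([0.0032, 0.0064, 0.064 ]), array([-0.0047,  0.    , -0.0023]))
8.6833 [0.4908 0.2809 0.0831] w 0.0696 T [-0.01  0.05  0.  ] F [-1.9 -2.3 -4. ] yaw 0.3713 turn 0.107 [ 0.07  0.46 -0.83  1.74  0.37  1.12  1.07]
```

```bash

python3 -m crank '[{"x":0.002,"y":0.003,"z":0.02,"ax":0,"ay":0,"az":0,"claw":-0.6},{"x":0.002,"y":0.003,"z":0.04,"ax":0,"ay":0,"az":0,"claw":-0.6},{"x":0.002,"y":0.003,"z":0.055,"ax":0,"ay":0,"az":0,"claw":-0.6},{"x":0.002,"y":0.003,"z":0.065,"ax":0,"ay":0,"az":0,"claw":-0.6},{"x":0.002,"y":0.003,"z":0.067,"ax":0,"ay":0,"az":0,"claw":-0.6}]' >/dev/null
python3 m.py
python3 -c "
from h import *
print(delta([.495,.286,.019],.376+np.pi/2))"
```

```text
9.1 [0.4957 0.2846 0.0221] w 0.0695 T [ 0.07 -0.08  0.06] F [ 0.6 -0.1 -0.2] yaw 0.3699 turn 0.108 [ 0.03  0.54 -0.78  1.77  0.44  1.01  1.02]
(array([ 0.0016, -0.0002,  0.0031]), array([-0.0013,  0.0001, -0.0031]))
```

```bash

python3 -m crank '[{"x":0.0015,"y":0,"z":0.002,"ax":0,"ay":0,"az":-0.002,"claw":1},{"x":0.0015,"y":0,"z":0.002,"ax":0,"ay":0,"az":-0.002,"claw":1},{"x":0.0015,"y":0,"z":0.002,"ax":0,"ay":0,"az":-0.002,"claw":1},{"x":0.0015,"y":0,"z":0.002,"ax":0,"ay":0,"az":-0.002,"claw":1},{"x":0.0015,"y":0,"z":0.002,"ax":0,"ay":0,"az":-0.002,"claw":1}]' 55 >/dev/null
python3 -m crank '[{"x":0,"y":0,"z":0,"ax":0,"ay":0,"az":0,"claw":1},{"x":0,"y":0,"z":0,"ax":0,"ay":0,"az":0,"claw":1},{"x":0,"y":0,"z":0,"ax":0,"ay":0,"az":0,"claw":1},{"x":0,"y":0,"z":0,"ax":0,"ay":0,"az":0,"claw":1},{"x":0,"y":0,"z":0,"ax":0,"ay":0,"az":0,"claw":1}]' >/dev/null
python3 m.py
```

```text
9.9333 [0.4963 0.2865 0.0218] w 0.0238 T [-0.23 -0.07  0.02] F [ 0.8 -1.9  2.2] yaw 0.3739 turn 0.104 [ 0.03  0.54 -0.78  1.77  0.45  1.01  1.02]
```

The handle is gripped at 23.8 mm. I'll lift and carry.

```bash

python3 -m crank '[{"x":0,"y":0,"z":-0.01,"ax":0,"ay":0,"az":0,"claw":1},{"x":0,"y":0,"z":-0.035,"ax":0,"ay":0,"az":0,"claw":1},{"x":0,"y":0,"z":-0.065,"ax":0,"ay":0,"az":0,"claw":1},{"x":0,"y":0,"z":-0.095,"ax":0,"ay":0,"az":0,"claw":1},{"x":0,"y":0,"z":-0.12,"ax":0,"ay":0,"az":0,"claw":1}]' >/dev/null
python3 m.py
python3 -c "
from h import *
print(delta([.499,-.074,.135],-.17+np.pi/2))"
```

```text
10.35 [0.4958 0.2872 0.1441] w 0.0237 T [ 0.14 -0.18  0.03] F [-0.   0.4 -1.3] yaw 0.3749 turn 0.103 [ 0.09  0.4  -0.86  1.67  0.32  1.22  1.11]
(array([-0.3373, -0.1293,  0.0089]), array([ 0.0003, -0.0003,  0.2725]))
```

```bash

python3 -m crank '[{"x":-0.025,"y":-0.01,"z":0,"ax":0,"ay":0,"az":0,"claw":1},{"x":-0.06,"y":-0.023,"z":0,"ax":0,"ay":0,"az":0,"claw":1},{"x":-0.095,"y":-0.036,"z":0,"ax":0,"ay":0,"az":0,"claw":1},{"x":-0.13,"y":-0.05,"z":0,"ax":0,"ay":0,"az":0,"claw":1},{"x":-0.165,"y":-0.063,"z":0,"ax":0,"ay":0,"az":0,"claw":1}]' >/dev/null
python3 -m crank '[{"x":-0.036,"y":-0.014,"z":0,"ax":0,"ay":0,"az":0.054,"claw":1},{"x":-0.072,"y":-0.028,"z":0,"ax":0,"ay":0,"az":0.108,"claw":1},{"x":-0.108,"y":-0.042,"z":0,"ax":0,"ay":0,"az":0.162,"claw":1},{"x":-0.144,"y":-0.055,"z":0,"ax":0,"ay":0,"az":0.216,"claw":1},{"x":-0.17,"y":-0.066,"z":0,"ax":0,"ay":0,"az":0.272,"claw":1}]' >/dev/null
python3 -m crank '[{"x":0,"y":0,"z":0.01,"ax":0,"ay":0,"az":0,"claw":1},{"x":0,"y":0,"z":0.02,"ax":0,"ay":0,"az":0,"claw":1},{"x":0,"y":0,"z":0.03,"ax":0,"ay":0,"az":0,"claw":1},{"x":0,"y":0,"z":0.04,"ax":0,"ay":0,"az":0,"claw":1},{"x":0,"y":0,"z":0.04,"ax":0,"ay":0,"az":0,"claw":1}]' >/dev/null
python3 m.py
python3 -c "
from h import *
print(delta([.4985,-.074,.085],-.17+np.pi/2))
a=snap('scene','s5');snap('side','d5')
A=cv2.imread('pics/s5.png')[110:240,250:410];B=cv2.imread('pics/d5.png')[150:250,220:380]
cv2.imwrite('pics/c6.png',np.hstack([cv2.resize(A,(480,390),interpolation=2),cv2.resize(B,(312,195),interpolation=2) if 0 else cv2.copyMakeBorder(cv2.resize(B,(312,195),interpolation=2),0,195,0,0,0)]))"
```

```text
11.6 [ 0.4971 -0.0706  0.0994] w 0.0238 T [ 0.07 -0.08  0.  ] F [-1.3  0.2 -1.8] yaw -0.1668 turn 0.645 [ 0.64  0.24 -0.65  1.9   0.16  1.06  1.33]
(array([-0.0031,  0.002 ,  0.0144]), array([-0.0017, -0.0003,  0.0016]))
```

View pics/c6.png

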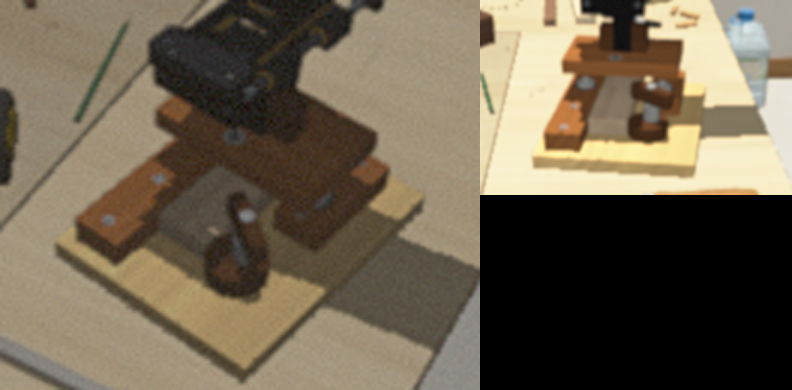

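```bash
python3 - <<'E'
from h import *
b=px2z('w3',[[440+169/2.2,10+246/2.2],[440+258/2.2,10+168/2.2]],.018)-[.4952,.286,.018]
c,s=np.cos(.376),np.sin(.376); q=b[:,:2]@np.array([[c,-s],[s,c]]);print('bush in plate',q)
st0=st();print(st0['ee_pos'])
zt=st0['ee_pos'][2]-.0038
B=px2z('s5',[[250+235/3,110+135/3],[250+377/3,110+137/3]],zt);print('bush,corner',B)
y=-.168;c,s=np.cos(y),np.sin(y);Rm=np.array([[c,-s],[s,c]])
print('centre from bush (left one) ',B[0,:2]-Rm@np.array([0,abs(q[:,1]).mean()]),' from corner',B[1,:2]-Rm@np.array([-.072,-.045]), B[1,:2]-Rm@np.array([-.072,.045]))
E
python3 m.py
```

```text
bush in plate [[ 0.00850663 -0.0319485 ]
 [ 0.00943481  0.03022254]]
[ 0.49818009 -0.07110464  0.10125751]
bush,corner [[ 0.50684652 -0.04139352  0.09745751]
 [ 0.41548123 -0.09495328  0.09745751]]
centre from bush (left one)  [ 0.50164869 -0.07204139]  from corner [ 0.49399204 -0.06262601] [ 0.47894307 -0.15135891]
11.7 [ 0.4982 -0.0711  0.1013] w 0.0238 T [ 0.14 -0.2  -0.01] F [ 0.2  0.7 -1.5] yaw -0.1675 turn 0.645 [ 0.64  0.24 -0.65  1.89  0.16  1.06  1.33]
```

Plate-in-hand estimates agree only to about 5 mm, so I'll feel for the fit. Expected TCP z values are about 0.076 on the pin tips, 0.070 on the collars and 0.064 fully down.

```bash

python3 -c "
from h import *
print(delta([.4992,-.0742,.080],-.17+np.pi/2))"
python3 -m crank '[{"x":-0.0025,"y":-0.0005,"z":0.005,"ax":0,"ay":0,"az":0.001,"claw":1},{"x":-0.0025,"y":-0.0005,"z":0.01,"ax":0,"ay":0,"az":0.001,"claw":1},{"x":-0.0025,"y":-0.0005,"z":0.015,"ax":0,"ay":0,"az":0.001,"claw":1},{"x":-0.0025,"y":-0.0005,"z":0.02,"ax":0,"ay":0,"az":0.001,"claw":1},{"x":-0.0025,"y":-0.0005,"z":0.02,"ax":0,"ay":0,"az":0.001,"claw":1}]' >/dev/null
python3 m.py
python3 -c "
from h import *
print(delta([.4992,-.0742,.080],-.17+np.pi/2))"
```

```text
(array([-0.0029,  0.0015,  0.0213]), array([-0.0005, -0.0002,  0.0013]))
12.1167 [ 0.4969 -0.0746  0.0805] w 0.0237 T [ 0.1  -0.12 -0.04] F [-0.6 -0.3 -2. ] yaw -0.1718 turn 0.65 [ 0.63  0.26 -0.64  1.91  0.18  1.02  1.31]
(array([0.0008, 0.0022, 0.0005]), array([-0.0007, -0.    , -0.0009]))
```

```bash

python3 -m crank '[{"x":0.0005,"y":0.002,"z":0,"ax":0,"ay":0,"az":-0.001,"claw":1},{"x":0.0005,"y":0.002,"z":0.002,"ax":0,"ay":0,"az":-0.001,"claw":1},{"x":0.0005,"y":0.002,"z":0.004,"ax":0,"ay":0,"az":-0.001,"claw":1},{"x":0.0005,"y":0.002,"z":0.006,"ax":0,"ay":0,"az":-0.001,"claw":1},{"x":0.0005,"y":0.002,"z":0.006,"ax":0,"ay":0,"az":-0.001,"claw":1}]' >/dev/null
python3 m.py
python3 -m crank '[{"x":0,"y":0,"z":0.001,"ax":0,"ay":0,"az":0,"claw":1},{"x":0,"y":0,"z":0.002,"ax":0,"ay":0,"az":0,"claw":1},{"x":0,"y":0,"z":0.003,"ax":0,"ay":0,"az":0,"claw":1},{"x":0,"y":0,"z":0.004,"ax":0,"ay":0,"az":0,"claw":1},{"x":0,"y":0,"z":0.004,"ax":0,"ay":0,"az":0,"claw":1}]' >/dev/null
python3 m.py
```

```text
12.5333 [ 0.4993 -0.0745  0.0753] w 0.0239 T [ 0.07 -0.15  0.03] F [-0.5  0.7 -2.6] yaw -0.1698 turn 0.648 [ 0.63  0.27 -0.64  1.91  0.19  1.01  1.31]
12.95 [ 0.4994 -0.0745  0.0715] w 0.0236 T [ 0.06 -0.05  0.03] F [ 0.1  0.4 -1.3] yaw -0.1698 turn 0.648 [ 0.63  0.28 -0.64  1.92  0.2   1.01  1.31]
```

```bash

python3 -m crank '[{"x":0,"y":0,"z":0.001,"ax":0,"ay":0,"az":0,"claw":1},{"x":0,"y":0,"z":0.002,"ax":0,"ay":0,"az":0,"claw":1},{"x":0,"y":0,"z":0.003,"ax":0,"ay":0,"az":0,"claw":1},{"x":0,"y":0,"z":0.003,"ax":0,"ay":0,"az":0,"claw":1},{"x":0,"y":0,"z":0.003,"ax":0,"ay":0,"az":0,"claw":1}]' >/dev/null
python3 m.py
python3 -m crank '[{"x":0,"y":0,"z":0.001,"ax":0,"ay":0,"az":0,"claw":1},{"x":0,"y":0,"z":0.002,"ax":0,"ay":0,"az":0,"claw":1},{"x":0,"y":0,"z":0.003,"ax":0,"ay":0,"az":0,"claw":1},{"x":0,"y":0,"z":0.003,"ax":0,"ay":0,"az":0,"claw":1},{"x":0,"y":0,"z":0.003,"ax":0,"ay":0,"az":0,"claw":1}]' >/dev/null
python3 m.py
```

```text
13.3667 [ 0.4996 -0.0746  0.0689] w 0.024 T [-0.    0.38  0.03] F [-2.9  0.3  3.4] yaw -0.1698 turn 0.648 [ 0.63  0.28 -0.64  1.92  0.2   1.    1.3 ]
13.7833 [ 0.4997 -0.0747  0.0661] w 0.0239 T [-0.05  0.75  0.03] F [-2.9 -0.   7.3] yaw -0.1698 turn 0.648 [ 0.63  0.29 -0.63  1.92  0.2   1.    1.3 ]
```

Contact began at z≈0.070 and force is rising as the collar springs should, so both pins have entered. I'll press on.

```bash

python3 -m crank '[{"x":0,"y":0,"z":0.001,"ax":0,"ay":0,"az":0,"claw":1},{"x":0,"y":0,"z":0.002,"ax":0,"ay":0,"az":0,"claw":1},{"x":0,"y":0,"z":0.003,"ax":0,"ay":0,"az":0,"claw":1},{"x":0,"y":0,"z":0.003,"ax":0,"ay":0,"az":0,"claw":1},{"x":0,"y":0,"z":0.003,"ax":0,"ay":0,"az":0,"claw":1}]' >/dev/null
python3 m.py
python3 -m crank '[{"x":0,"y":0,"z":0.001,"ax":0,"ay":0,"az":0,"claw":1},{"x":0,"y":0,"z":0.002,"ax":0,"ay":0,"az":0,"claw":1},{"x":0,"y":0,"z":0.002,"ax":0,"ay":0,"az":0,"claw":1},{"x":0,"y":0,"z":0.002,"ax":0,"ay":0,"az":0,"claw":1},{"x":0,"y":0,"z":0.002,"ax":0,"ay":0,"az":0,"claw":1}]' >/dev/null
python3 m.py
```

```text
14.2 [ 0.4997 -0.0748  0.0637] w 0.0234 T [0.02 1.65 0.15] F [-9.2 -0.2 17.8] yaw -0.1698 turn 0.648 [ 0.62  0.29 -0.63  1.92  0.21  0.99  1.3 ]
14.6167 [ 0.4997 -0.0748  0.0636] w 0.0237 T [0.35 4.28 0.09] F [-19.6   0.7  43. ] yaw -0.1699 turn 0.648 [ 0.62  0.29 -0.63  1.92  0.21  0.99  1.3 ]
```

It is seated: hard stop at z=0.0636, where 0.0638 was expected. I'll ease the excess push and side load, then look.

```bash

python3 -m crank '[{"x":0,"y":-0.0005,"z":-0.0005,"ax":0,"ay":0,"az":0,"claw":1},{"x":0,"y":-0.001,"z":-0.001,"ax":0,"ay":0,"az":0,"claw":1},{"x":0,"y":-0.001,"z":-0.001,"ax":0,"ay":0,"az":0,"claw":1},{"x":0,"y":-0.001,"z":-0.001,"ax":0,"ay":0,"az":0,"claw":1},{"x":0,"y":-0.001,"z":-0.001,"ax":0,"ay":0,"az":0,"claw":1}]' >/dev/null
python3 m.py
python3 -c "
from h import *
a=snap('scene','s6');snap('side','d6')
A=cv2.imread('pics/s6.png')[120:240,260:400];B=cv2.imread('pics/d6.png')[170:250,230:350]
cv2.imwrite('pics/c7.png',np.hstack([cv2.resize(A,(420,360),interpolation=2),cv2.resize(B,(378,360),interpolation=2)]))"
```

```text
15.0333 [ 0.4997 -0.0747  0.0637] w 0.0236 T [0.02 1.8  0.19] F [-8.  -0.7 23.4] yaw -0.1698 turn 0.648 [ 0.62  0.29 -0.63  1.92  0.21  0.99  1.3 ]
```

View pics/c7.png

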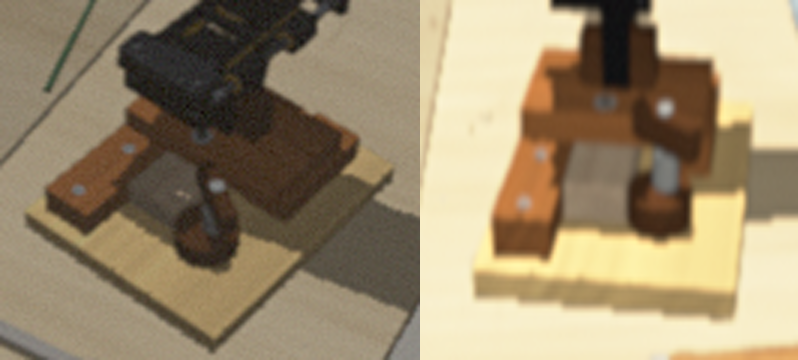

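The pictures show the plate flat on the fence and pin block, with the rail against the fence and the cam turned. The hand is pressing with 23 N. I'll hand in.

```bash
python3 -c "
from h import *
print(close_job())"; python3 m.py
```

```text
the job is handed in; nothing more can be done
None
the job is handed in; nothing more can be done
```

The drill plate is on both pins and held fully down. The job was handed in at about 15 s with the handle still gripped. After hand-in the robot gave no further readings, so the last second is unchecked.

- **Clamp:** I turned the cam handle clockwise until the torque reached 0.67 N m. After release, the camera put the cam's turn at about 1.20 rad, and the rail looked flush with the fence. The tool's own angle read up to 1.29 rad while gripping, because the bar lagged a little in the jaws; both are within the tight range of 1.18–1.3.
- **Plate:** It went onto both pins at the first try. The springs began to push at a tool height of 0.070 m and it hit a hard stop at 0.0636 m; I had expected 0.070 m and 0.064 m. The push briefly reached 43 N through the plate.
- **Final state:** I eased the push to 23 N down, above the roughly 10 N needed. About 8 N of side load remained. The last picture shows the plate flat on both blocks.
- **Check that disagreed:** My camera estimates of where the plate sat in the hand differed by 5–8 mm before lowering. I relied on feeling for the fit instead.

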